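Hang a data logger on the retracting hook

TASK

Carry the white data logger with the orange band to the black tray under the rail and stand it upright in there, turned so that the hook can pass through its bail along the rail. Then pull the sprung hook down by its red handle, slide it along the rail until it is through the logger's bail, and guide it up gently, never letting it fly up, so that the logger is left hanging from the hook clear of the tray with the hook back at the top. Leave the other two loggers and everything else on the bench where they are.

Things in the scene. Friction and masses are not known exactly. Their poses are not given: they have to be found in the camera images.
- logger_orange: The logger to hang: white box 56 x 40 x 100 mm (x, y, z) with an orange band round its upper part, standing upright, 0.2 to 0.4 kg. Origin: centre of its underside, z up. On top a stiff steel bail of 8 mm round bar in the logger's xz plane: uprights at x = +-23 mm up to z = 140 mm, then sloping to a peak, bar centre line at z = 154 mm. It can be carried by pinching the bail's peak across y.
- logger_orange_bail (a point): Underside of the peak of the orange logger's bail, 150 mm above its underside; the opening below it is 50 mm high and 38 mm wide; one passes through it along the logger's y axis. Same axes as the logger.
- logger_blue: Bystander: the same logger with a blue band, same origin and axes. Must stay put.
- logger_grey: Bystander: the same logger with a grey band, same origin and axes. Must stay put.
- dock: Loading tray fixed to the bench: black open tray, inside 66 x 50 mm (x, y), floor 5 mm above the bench, walls 5 mm thick, rim 20 mm above the bench, on a thin steel foot plate 100 x 84 mm. Origin: centre of its underside. Its x axis is at right angles to the rail, its y axis along it, so the logger stands in it with its long side and bail along the tray's x (either way round). The hook's line of travel runs over the tray's centre to within 3 mm.
- gantry: Fixed aluminium rail on two posts along the far side of the bench. Origin on the bench below the middle of the hook's line of travel, 200 mm in front of the rail (the rail is at the gantry's x = +200 mm, running along its y axis, 540 mm above the bench, posts at y = +-420 mm). z up. hook_seat always lies at the gantry's x = 0.
- trolley (a joint): Position in m of the trolley along the rail, -0.27 to 0.27; grows along the gantry's +y; equal to hook_seat's y in the gantry's frame. Slides freely with about 2 N of friction and stays where it is left. It carries a blue reel housing (68 mm across, its lowest point 483 mm above the bench) above the hook.
- hook (a joint): How far the hook is pulled down, m: 0 = fully up (at rest), 0.15 = fully down. A spring pulls it up at all times: the hand feels about 7 N at the top and 11 N at the bottom, enough to lift the logger all the way. Let go, it flies up.
- hook_seat (a point): Valley of the steel hook where the bail comes to lie, on the bar's top; the logger's bail centre goes here. 265 mm above the bench with the hook up. The hook is 8 mm round bar in the rail's direction: its shank is 24 mm to the gantry's -y of this point, the centre line of its open upturned tip 26 mm to +y, tip top 20 mm above and lowest part 8 mm below this point. So the hook enters a bail by moving to +y. Axes as the gantry's.
- hook_grip (a point): Point to hold on the red handle: a round bar 14 mm thick along the gantry's x, level, 165 mm long, running from the hook's shank to the robot's side with a 22 mm ball at its end. This point lies 140 mm to the gantry's -x, 24 mm to -y and 60 mm above hook_seat (30 mm short of the ball); it moves rigidly with the hook.
- screwdriver: Bystander, must stay put: hand screwdriver lying on the bench, about 200 mm long; origin under its middle, handle to its -x.
- tape: Bystander, must stay put: yellow tape ring lying flat, 90 mm across, 22 mm high; origin at the centre of its underside.
- cleaner: Bystander, must stay put: closed upright bottle 60 mm across, 170 mm high; origin at the centre of its underside.
- carton: Bystander, must stay put: cardboard carton 130 x 100 x 75 mm; origin at the centre of its underside.
- mug: Bystander, must stay put: white mug 80 mm across, 90 mm high, handle at its +y; origin at the centre of its underside.
- parts_bin: Bystander, must stay put: blue open bin 120 x 160 x 50 mm near the robot; origin at the centre of its underside.
Mind the look-alikes: they are no part of the job. What is meant by the dock is not brown or pink, and is the larger of those in its own colour.

How it is judged:
By the outcome, as a careful person would: the job done as asked, in the order asked, and still so for the second after the job is handed in, with the robot touching nothing.
It also fails if it takes over 72 s, if anything falls off the work surface, if the arm or the gripper's body presses on something with over 40 N, if the wrist force passes 120 N, or if a joint passes its speed limit or range.

ROBOT

A 7-joint arm with a two-finger parallel gripper is mounted at the origin on the work surface. World frame = base frame: x ahead of the robot, y to its left, z up, the work surface at z = 0. Lengths are in m, angles in rad, forces in N, time in s.
With the tool pointing down it reaches from about 0.425 to 0.825 m from the base axis. Payload 3.6 kg.
Tool frame: the origin (TCP) lies between the finger pads; the fingertips stand 25 mm ahead of it and the grasp point (between the pads) lies 6 mm ahead of it (arm.nose_length is the distance from the TCP to the fingertips, in m); z points along the fingers, y is the direction in which the jaws open and shut (so a half turn about z gives the same grasp; the last joint's range is limited). The gripper opens to 93 mm and grips with 3 to 60 N. Pads are 15 mm wide; open, the fingers measure 128 mm over their backs; the gripper's body (75 mm by 188 mm) begins 65 mm behind the grasp point.
Start: joints at [1.19, 0.615, -0.013, 1.423, 0.008, 1.103, -0.04], TCP at [0.225, -0.61, 0.244] pointing down, gripper open.
Joint ranges: [-3.12, 3.12], [-0.3, 2.06], [-1.34, 1.32], [0.26, 2.42], [-1.36, 4.5], [0.01, 1.98], [-2.84, 2.84]. Speed limits (rad/s): [2.79, 2.79, 3.14, 3.14, 3.14, 3.14, 3.14].

INTERFACE

Orientations are given as a unit quaternion [w, x, y, z].
In Python, from station import telemetry, capture, workorder, arm gives the robot as it stands. The module is installed in compiled form; this text tells all that it offers.
- The arm moves only by the tool servo_tool, never from a script. Its argument "targets" is a list of rows, each an object with "dp": the shift along the tool's x, y, z in cm, a list of three; "roll": the turn about the tool's z in degrees; "gripper": the opening, from -1 (shut) to 1 (fully open). A call has 1 to 5 rows; each row is the pose to reach, as a shift and turn from the pose commanded when the call began, along the tool's axes at that moment; what a row does not reach only later rows make up. A row lasts 1/12 s, in which the tool goes at most 41.7 mm and 7.16 degrees, less where a joint would pass 70% of its speed; a pose out of reach is approached as far as the arm can. A call with a gripper value outside its range is refused whole. The fingers move at their own pace and stop on an object; "squeeze" is the grip in N (left out, the last holds). Time passes only in rows, so rows that repeat a pose let the fingers close. It gives the time, the measured TCP pose, the force and the opening at its end, in the units of the state.
- telemetry.observe(): the state, without advancing time (a new reading comes with each control period).
- capture(name): name is "scene" or "top"; returns a dict with "pixels" (400x640x3 uint8, red, green, blue), "intrinsics" (3x3 intrinsics, pixels), "k1" (the pictures are not rectified: a ray, as slopes to the right and down, at radius r is drawn at 1 + k1 r^2 times it, then the intrinsics apply), "R" (3x3) and "t" (3): a world point X has camera coordinates R X + t. Camera axes: x right, y down, z forward; pixel columns grow to the right and rows downward; lengths in m; the calibration is good to about 2 mm. A picture is of the moment at which its call begins. There is no depth.
- workorder.hand_in(): hands the job in, once; it reports no verdict.
The state is a dict: "time_s": time; "joint_positions": joint angles; "joint_vel": joint speeds; "tau": joint torques, N m; "tcp_pos": TCP position; "tcp_rot": TCP orientation; "ft_force": force on the tool from outside, world axes, zero at the start; "wrist_torque": the same for the moment, N m; "width": finger opening in m.
Only numpy, scipy, OpenCV 4.12 (cv2) and the standard library are available. Lean on these libraries where they do the work, as an engineer would, in place of code of your own. Each camera call takes 0.05 s, during which the arm holds its last target.

## Working session

There is one attempt and no reset: what is moved stays moved. The work goes in short steps, Python scripts to look and compute and a tool call to move; the robot and the scene stay as the last step left them, time stands still between calls to the robot, and variables do not carry over. Pictures are saved under pics/ and viewed, and the job is handed in when it is done.

Besides the shell and the picture viewer there is one more tool, called after "Emit:" as name(argument=value, ...), one argument or row to a line, values as JSON. servo_tool: Moves the arm, as the interface text tells. Its arguments: {"type":"object","properties":{"targets":{"type":"array"},"squeeze":{"type":"number"}},"required":["targets"]}

```bash
mkdir -p pics
cat > h.py <<'E'
import numpy as np, cv2
from station import telemetry, capture, workorder, arm
def shot(n,f):
    c=capture(n); cv2.imwrite('pics/'+f,c['pixels'][:,:,::-1]); np.save('pics/'+f+'.npy',c,allow_pickle=True); return c
def load(f): return np.load('pics/'+f+'.npy',allow_pickle=True).item()
def ray(c,u,v):
    K=np.array(c['intrinsics']); x=(u-K[0,2])/K[0,0]; y=(v-K[1,2])/K[1,1]
    rd=np.hypot(x,y); r=rd
    for _ in range(30): r=rd/(1+c['k1']*r*r)
    s=r/rd if rd>0 else 1
    R=np.array(c['R']);t=np.array(c['t'])
    d=R.T@np.array([x*s,y*s,1]); return -R.T@t, d/np.linalg.norm(d)
def onz(c,u,v,z):
    o,d=ray(c,u,v); return o+d*(z-o[2])/d[2]
def proj(c,X):
    K=np.array(c['intrinsics']);p=np.array(c['R'])@np.array(X)+np.array(c['t']); a=p[:2]/p[2]; a=a*(1+c['k1']*(a@a)); return K[0,0]*a[0]+K[0,2],K[1,1]*a[1]+K[1,2]
def two(c1,p1,c2,p2):
    o1,d1=ray(c1,*p1);o2,d2=ray(c2,*p2)
    A=np.array([d1,-d2]).T; s=np.linalg.lstsq(A,o2-o1,rcond=None)[0]
    a=o1+s[0]*d1;b=o2+s[1]*d2; return (a+b)/2,np.linalg.norm(a-b)
E
python3 - <<'E'
from h import *
for n in('scene','top'):
    c=shot(n,n+'0.png'); o,d=ray(c,320,200); print(n,o,d,c['k1'])
print(telemetry.observe())
E
```

```text
scene [ 0.65339225 -0.43988022  1.40118229] [-0.12634702  0.34939115 -0.92841922] -0.04167562209419997
top [0.24241948 0.0023021  1.45452771] [ 0.2147076  -0.00757865 -0.97664897] 0.031444615891474
{'time_s': 0.1, 'joint_positions': array([ 1.19048688,  0.6158158 , -0.01259588,  1.42473655,  0.00811225,
        1.10338998, -0.04044284]), 'joint_vel': array([ 0.00081763, -0.00228285,  0.00067877, -0.00352998,  0.00117728,
       -0.00047529, -0.00093204]), 'tau': array([ 1.12308433e-03, -4.60043192e+01,  2.09968896e-01, -1.66245496e+01,
       -6.12073322e-02,  1.69686461e-02,  8.41782162e-05]), 'tcp_pos': array([ 0.22497983, -0.60912693,  0.24260205]), 'tcp_rot': array([-1.12689132e-03,  9.84391481e-01,  1.75988895e-01, -2.27423621e-04]), 'ft_force': array([-0.11887425,  0.11628224,  0.42976622]), 'wrist_torque': array([-0.01372005,  0.03829319,  0.01545273]), 'width': 0.0929582954336807}
```

View pics/scene0.png

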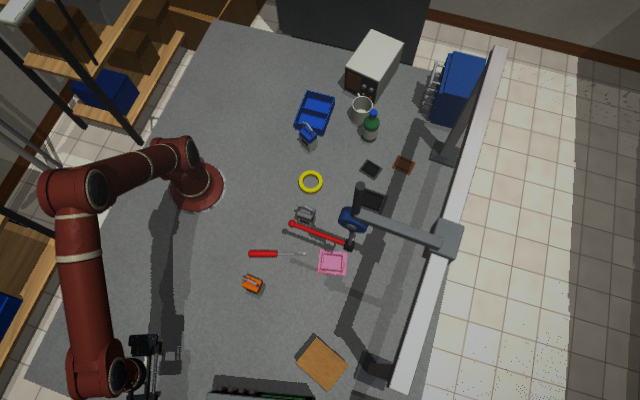

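View pics/top0.png

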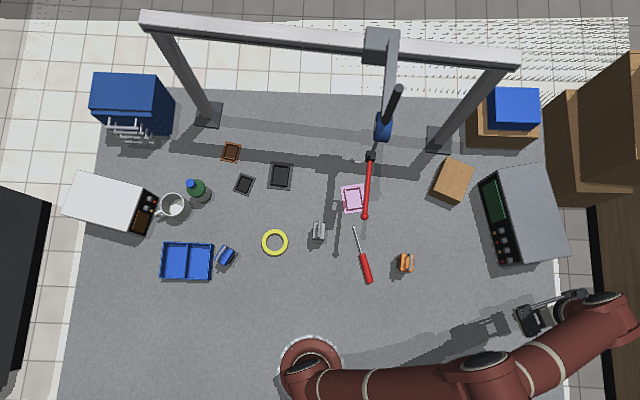

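Run:
```python
from h import *
def crop(f,u0,v0,w,h,s,o):
    im=cv2.imread('pics/'+f); cv2.imwrite('pics/'+o,cv2.resize(im[v0:v0+h,u0:u0+w],None,fx=s,fy=s,interpolation=cv2.INTER_CUBIC))
crop('top0.png',340,70,100,150,4,'a1.png')
crop('scene0.png',240,150,200,150,4,'a2.png')
t=crop('top0.png',380,235,50,50,8,'a3.png')
crop('scene0.png',228,264,50,40,8,'a4.png')
a=[cv2.resize(cv2.imread('pics/'+f),(400,400)) for f in('a3.png','a4.png')]
cv2.imwrite('pics/a5.png',np.hstack(a))
crop('top0.png',225,135,90,70,8,'a6.png')
```

```text
(no output)
```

View pics/a1.png

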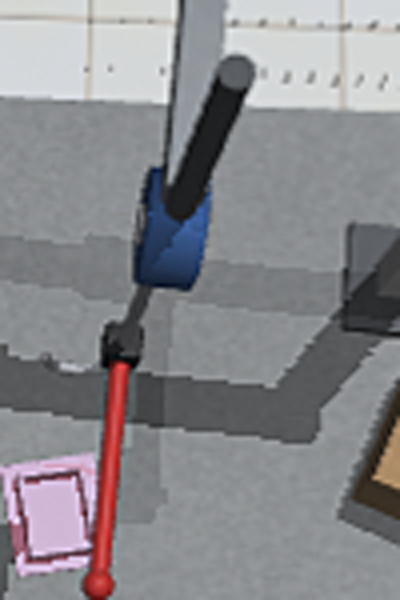

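View pics/a2.png

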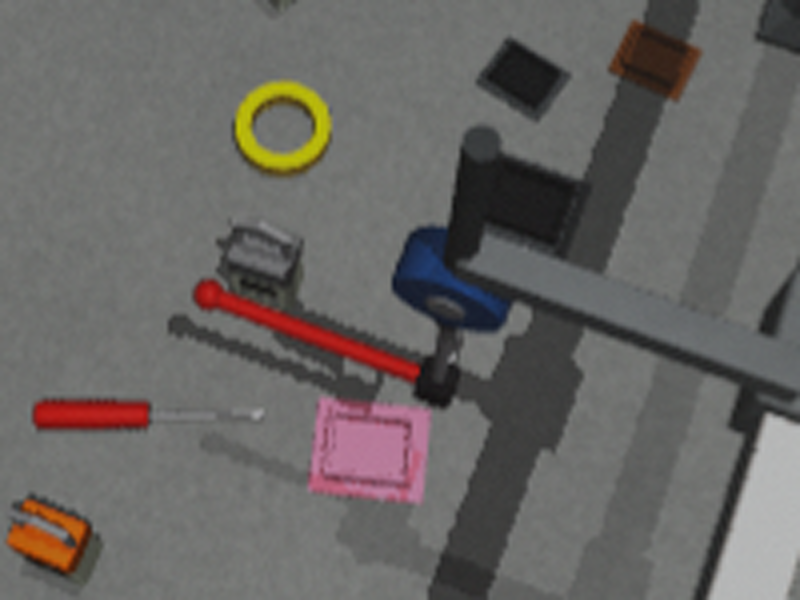

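View pics/a5.png

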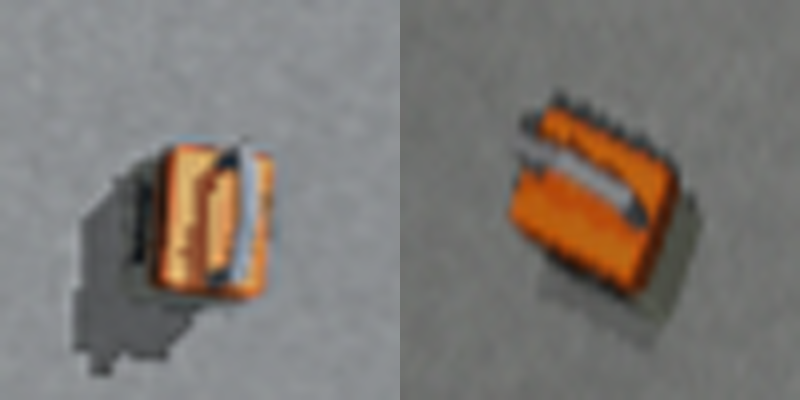

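View pics/a6.png

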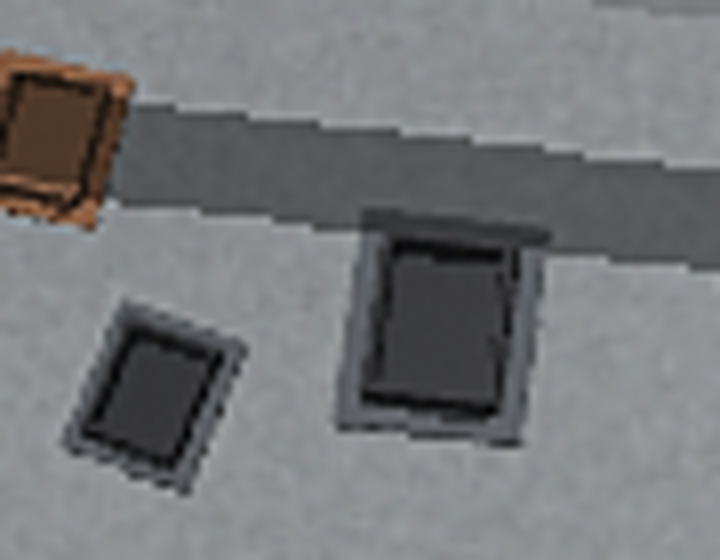

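Run:
```python
from h import *
t=load('top0.png');s=load('scene0.png')
def px(x,y,u0,v0,sx,sy=None):
    sy=sy or sx; return (u0+(x+.5)/sx-.5, v0+(y+.5)/sy-.5)
np.set_printoptions(precision=4,suppress=True)
print('dock top')
P=np.array([onz(t,*px(x,y,225,135,8),.002)[:2] for x,y in[(362,212),(550,235),(522,443),(337,428)]])
print(P,P.mean(0)); 
for i in range(4): d=P[(i+1)%4]-P[i]; print(np.linalg.norm(d),np.degrees(np.arctan2(d[1],d[0])))
print('rim'); P=np.array([onz(t,*px(x,y,225,135,8),.005)[:2] for x,y in[(388,255),(515,260),(497,408),(365,397)]]);print(P.mean(0))
b,e=two(t,px(98,584,340,70,4),s,px(207,295,240,150,4));print('ball',b,e)
k,e2=two(t,px(122,343,340,70,4),s,px(437,383,240,150,4));print('block',k,e2)
d=b-k;print(np.linalg.norm(d),np.degrees(np.arctan2(-d[1],-d[0])))
print('rail edges')
# rail top front/back corners, z ~.54
for f in(1,):
  A=onz(t,140,18,.56);B=onz(t,518,58,.56);print(A,B,np.degrees(np.arctan2((B-A)[0],-(B-A)[1])))
print('orange')
P=np.array([onz(t,*px(x,y,380,235,8),.1)[:2] for x,y in[(170,148),(272,150),(265,297),(155,290)]]);print(P,P.mean(0))
P=np.array([onz(s,*px(x-400,y,228,264,8,10),.1)[:2] for x,y in[(550,100),(678,172),(640,290),(512,212)]]);print(P,P.mean(0))
print(two(t,px(247,210,380,235,8),s,px(175,170,228,264,8,10)))
for c,o,q in((t,'t',[(247,148,380,235,8,8),(238,280,380,235,8,8)]),(s,'s',[(125,138,228,264,8,10),(243,210,228,264,8,10)])):
  A,B=[onz(c,*px(*z),.147) for z in q];print(o,A,B,np.degrees(np.arctan2((A-B)[1],(A-B)[0])))
```

```text
dock top
[[0.6964 0.1766]
 [0.6895 0.0919]
 [0.5933 0.099 ]
 [0.5965 0.1811]] [0.6439 0.1371]
0.0849789825411418 -94.68406151488139
0.09641035240058868 175.74450595736397
0.08208532258691767 87.80419792823605
0.10003952018138973 -2.568948158012224
rim
[0.6427 0.1375]
ball [ 0.4523 -0.127   0.3288] 0.0006375016388702942
block [ 0.6229 -0.1403  0.3299] 0.00022660232846346122
0.17106438161392123 -4.469723717143556
rail edges
[0.8592 0.4379 0.56  ] [ 0.7938 -0.446   0.56  ] -4.232837602051824
orange
[[ 0.379  -0.2722]
 [ 0.3801 -0.3126]
 [ 0.3222 -0.3094]
 [ 0.3229 -0.2663]] [ 0.351  -0.2901]
[[ 0.3263 -0.2649]
 [ 0.3839 -0.2712]
 [ 0.3826 -0.311 ]
 [ 0.3248 -0.3032]] [ 0.3544 -0.2876]
(array([ 0.3536, -0.2903,  0.1473]), np.float64(0.004646570312887964))
t [ 0.3756 -0.2921  0.147 ] [ 0.3253 -0.2884  0.147 ] -4.203371718640207
s [ 0.3331 -0.2853  0.147 ] [ 0.3848 -0.2924  0.147 ] 172.16393526804046
```

```bash
cat >> h.py <<'E'
def st(): return telemetry.observe()
def rot(q):
    w,x,y,z=q
    from scipy.spatial.transform import Rotation as Ro
    return Ro.from_quat([x,y,z,w]).as_matrix()
def go(X,yaw=None,s=None):
    s=s or st(); R=rot(s['tcp_rot']); d=R.T@(np.array(X)-s['tcp_pos'])*100
    y=np.degrees(np.arctan2(R[1,0],R[0,0])); 
    print('pos',s['tcp_pos'].round(4),'yaw',round(y,2),'tilt',R[:,2].round(4),'w',round(s['width'],4),'F',s['ft_force'].round(1),'t',s['time_s'])
    print('dp',d.round(2),'len',np.linalg.norm(d).round(1),'roll',None if yaw is None else round(y-yaw,2))
E
python3 - <<'E'
from h import *
t=load('top0.png')
for u,v in((500,265),(480,182)): print(onz(t,u,v,.0),onz(t,u,v,.15))
go([.353,-.289,.245],-6)
E
```

```text
[ 0.36468141 -0.62566852  0.        ] [ 0.352073   -0.56090826  0.15      ]
[ 0.65239823 -0.57023418  0.        ] [ 0.61011866 -0.51119066  0.15      ]
pos [ 0.225  -0.6091  0.2426] yaw 20.27 tilt [-8.0e-04  2.1e-03 -1.0e+00] w 0.093 F [-0.1  0.1  0.4] t 0.1
dp [ 23.1  -25.59  -0.18] len 34.5 roll 26.27
```

Emit:
servo_tool(
  targets=[
    {"dp":[2.5,-2.7,-0.5],"roll":5,"gripper":1},
    {"dp":[5,-5.5,-1],"roll":10,"gripper":1},
    {"dp":[7.5,-8.2,-1],"roll":16,"gripper":1},
    {"dp":[10,-11,-1],"roll":21,"gripper":1},
    {"dp":[12.5,-13.8,-1],"roll":26.3,"gripper":1},
  ],
)

```text
time_s: 0.52
tcp_pos: [0.2949, -0.435, 0.2533]
tcp_rot: [-0.0, 0.998, -0.055, -0.0]
ft_force: [1.6, -0.2, 0.4]
width: 0.0928
```

Run:
```python
from h import *
go([.353,-.289,.25],-6)
```

```text
pos [ 0.2949 -0.435   0.2533] yaw -6.3 tilt [-2.e-04  9.e-04 -1.e+00] w 0.0928 F [ 1.6 -0.2  0.4] t 0.5167
dp [  4.17 -15.15   0.34] len 15.7 roll -0.3
```

Emit:
servo_tool(
  targets=[
    {"dp":[1,-3.5,0],"roll":0,"gripper":1},
    {"dp":[2,-7,0],"roll":0,"gripper":1},
    {"dp":[3,-10.5,0],"roll":0,"gripper":1},
    {"dp":[4.2,-15.1,0.3],"roll":0,"gripper":1},
    {"dp":[4.2,-15.1,0.3],"roll":0,"gripper":1},
  ],
)

```text
time_s: 0.93
tcp_pos: [0.3549, -0.2833, 0.2501]
tcp_rot: [-0.003, 0.999, -0.047, -0.0]
ft_force: [0.5, -0.1, -0.3]
width: 0.0929
```

Run:
```python
from h import *
go([.353,-.289,.158],-6)
c=shot('scene','s1.png'); im=cv2.imread('pics/s1.png'); d=shot('top','t1.png'); i2=cv2.imread('pics/t1.png')
cv2.imwrite('pics/b1.png',np.hstack([cv2.resize(im[240:320,200:280],None,fx=5,fy=5,interpolation=2),cv2.resize(i2[220:300,365:445],None,fx=5,fy=5,interpolation=2)]))
```

```text
pos [ 0.3549 -0.2833  0.2501] yaw -5.36 tilt [-1.0e-04  5.9e-03 -1.0e+00] w 0.0929 F [ 0.5 -0.1 -0.3] t 0.9333
dp [-0.13  0.64  9.2 ] len 9.2 roll 0.64
```

View pics/b1.png

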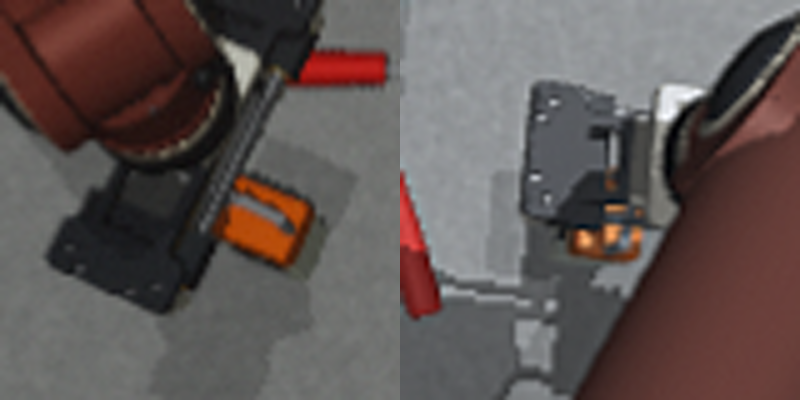

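Emit:
servo_tool(
  targets=[
    {"dp":[0,0,3],"roll":0,"gripper":1},
    {"dp":[0,0,6],"roll":0,"gripper":1},
    {"dp":[0,0,8],"roll":0,"gripper":1},
    {"dp":[0,0,9.2],"roll":0,"gripper":1},
    {"dp":[0,0,9.2],"roll":0,"gripper":1},
  ],
)

```text
time_s: 1.45
tcp_pos: [0.3499, -0.2921, 0.1562]
tcp_rot: [-0.001, 0.999, -0.054, -0.003]
ft_force: [-0.6, -0.3, -0.3]
width: 0.0932
```

Run:
```python
from h import *
go([.353,-.289,.158],-6)
c=shot('scene','s2.png'); im=cv2.imread('pics/s2.png'); d=shot('top','t2.png'); i2=cv2.imread('pics/t2.png')
cv2.imwrite('pics/b2.png',np.hstack([cv2.resize(im[240:320,200:280],None,fx=5,fy=5,interpolation=2),cv2.resize(i2[220:300,365:445],None,fx=5,fy=5,interpolation=2)]))
```

```text
pos [ 0.3499 -0.2921  0.1562] yaw -6.21 tilt [-0.0054  0.0026 -1.    ] w 0.0932 F [-0.6 -0.3 -0.3] t 1.45
dp [ 0.28 -0.34 -0.18] len 0.5 roll -0.21
```

View pics/b2.png

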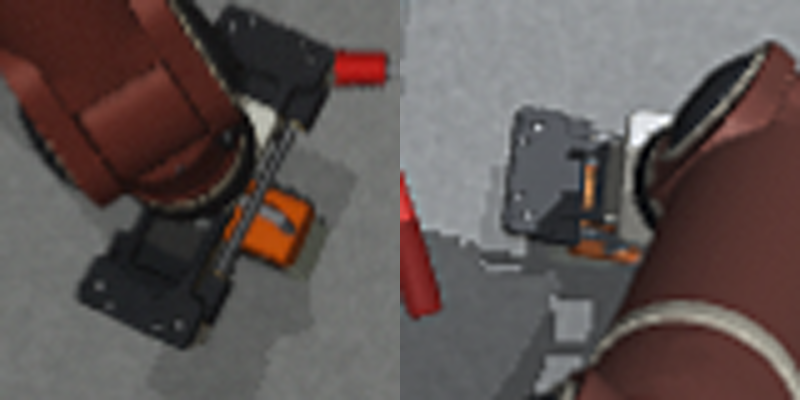

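Emit:
servo_tool(
  targets=[
    {"dp":[0.2,0,0],"roll":0,"gripper":0.3},
    {"dp":[0.2,0,0],"roll":0,"gripper":-0.2},
    {"dp":[0.2,0,0],"roll":0,"gripper":-0.6},
    {"dp":[0.2,0,0],"roll":0,"gripper":-1},
    {"dp":[0.2,0,0],"roll":0,"gripper":-1},
  ],
  squeeze=25,
)

```text
time_s: 1.97
tcp_pos: [0.3544, -0.2915, 0.1591]
tcp_rot: [0.0, 0.999, -0.053, 0.0]
ft_force: [0.7, 0.3, -0.6]
width: 0.0644
```

Emit:
servo_tool(
  targets=[
    {"dp":[0,0,0],"roll":0,"gripper":-1},
    {"dp":[0,0,0],"roll":0,"gripper":-1},
    {"dp":[0,0,0],"roll":0,"gripper":-1},
  ],
  squeeze=35,
)

```text
time_s: 2.22
tcp_pos: [0.3543, -0.2914, 0.1587]
tcp_rot: [0.0, 0.999, -0.053, 0.0]
ft_force: [0.6, -0.0, -0.4]
width: 0.0445
```

Run:
```python
from h import *
go([.353,-.289,.258],-6)
```

```text
pos [ 0.3543 -0.2914  0.1587] yaw -6.02 tilt [ 1.e-04 -0.e+00 -1.e+00] w 0.0445 F [ 0.6 -0.  -0.4] t 2.2167
dp [-0.15 -0.22 -9.93] len 9.9 roll -0.02
```

Emit:
servo_tool(
  targets=[
    {"dp":[0,0,0],"roll":0,"gripper":-1},
    {"dp":[0,0,0],"roll":0,"gripper":-1},
    {"dp":[0,0,0],"roll":0,"gripper":-1},
    {"dp":[0,0,0],"roll":0,"gripper":-1},
    {"dp":[0,0,0],"roll":0,"gripper":-1},
  ],
)

```text
time_s: 2.63
tcp_pos: [0.3543, -0.2914, 0.1586]
tcp_rot: [-0.0, 0.999, -0.053, -0.0]
ft_force: [-0.6, 0.8, 1.2]
width: 0.0108
```

Emit:
servo_tool(
  targets=[
    {"dp":[0,0,0],"roll":0,"gripper":-1},
    {"dp":[0,0,0],"roll":0,"gripper":-1},
    {"dp":[0,0,0],"roll":0,"gripper":-1},
  ],
)

```text
time_s: 2.88
tcp_pos: [0.3543, -0.2913, 0.1586]
tcp_rot: [-0.0, 0.999, -0.053, 0.0]
ft_force: [0.4, -0.3, 0.1]
width: 0.007
```

Run:
```python
from h import *
t=load('top0.png');s=load('scene0.png')
print('grey', two(t,(318,229),s,(304,211)), onz(t,318,230,.12), onz(s,305,213,.12))
im=cv2.imread('pics/top0.png');i2=cv2.imread('pics/scene0.png')
cv2.imwrite('pics/b3.png',np.hstack([cv2.resize(im[210:250,300:340],None,fx=10,fy=10,interpolation=2),cv2.resize(i2[195:235,285:325],None,fx=10,fy=10,interpolation=2)]))
go([.353,-.289,.30],-6)
```

```text
grey (array([ 0.44032619, -0.0073853 ,  0.11268303]), np.float64(0.0052080226652985355)) [ 0.43797178 -0.00571672  0.12      ] [ 0.4451649 -0.0174758  0.12     ]
pos [ 0.3543 -0.2913  0.1586] yaw -6.02 tilt [ 0.e+00  2.e-04 -1.e+00] w 0.007 F [ 0.4 -0.3  0.1] t 2.8833
dp [ -0.16  -0.22 -14.14] len 14.1 roll -0.02
```

View pics/b3.png

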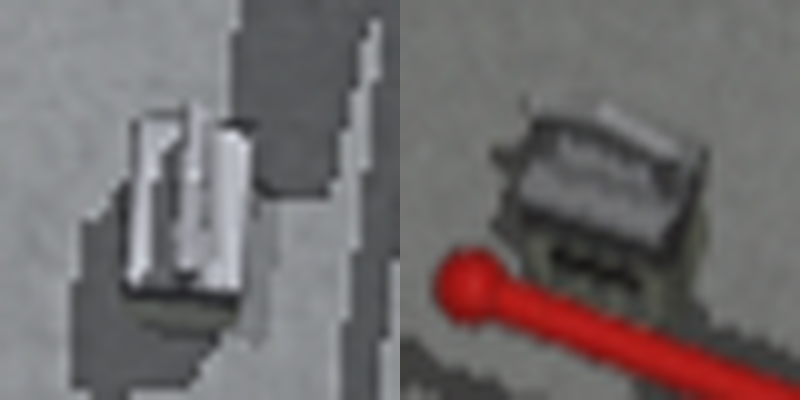

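Emit:
servo_tool(
  targets=[
    {"dp":[0,0,-1.5],"roll":0,"gripper":-1},
    {"dp":[0,0,-4],"roll":0,"gripper":-1},
    {"dp":[0,0,-7],"roll":0,"gripper":-1},
    {"dp":[0,0,-10],"roll":0,"gripper":-1},
    {"dp":[0,0,-12],"roll":0,"gripper":-1},
  ],
)

```text
time_s: 3.3
tcp_pos: [0.3543, -0.2917, 0.2808]
tcp_rot: [0.001, 0.999, -0.053, 0.001]
ft_force: [1.1, 0.6, -3.1]
width: 0.0068
```

Emit:
servo_tool(
  targets=[
    {"dp":[0,0,-1.5],"roll":0,"gripper":-1},
    {"dp":[0,0,-2.2],"roll":0,"gripper":-1},
    {"dp":[0,0,-2.2],"roll":0,"gripper":-1},
  ],
)

```text
time_s: 3.55
tcp_pos: [0.3545, -0.2917, 0.3016]
tcp_rot: [0.001, 0.999, -0.053, 0.001]
ft_force: [-0.2, 0.1, -1.8]
width: 0.0071
```

Run:
```python
from h import *
go([.41,-.127,.30],-5)
c=shot('scene','s3.png'); shot('top','t3.png')
```

```text
pos [ 0.3545 -0.2917  0.3016] yaw -6.04 tilt [ 0.0018 -0.0014 -1.    ] w 0.0071 F [-0.2  0.1 -1.8] t 3.55
dp [  3.79 -16.97   0.15] len 17.4 roll -1.04
```

View pics/s3.png

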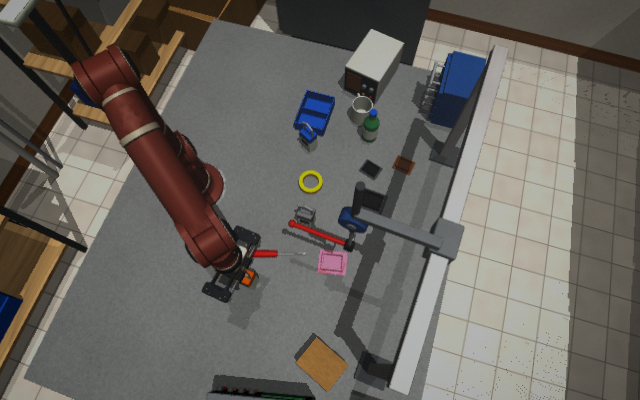

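View pics/t3.png

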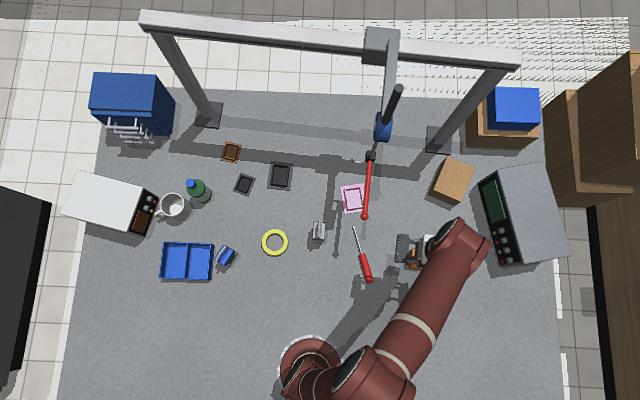

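Emit:
servo_tool(
  targets=[
    {"dp":[0.5,-2,0],"roll":0,"gripper":-1},
    {"dp":[1.1,-4.5,0.1],"roll":-0.5,"gripper":-1},
    {"dp":[1.6,-7.5,0.1],"roll":-1,"gripper":-1},
    {"dp":[2.2,-10,0.1],"roll":-1,"gripper":-1},
    {"dp":[2.8,-12,0.1],"roll":-1,"gripper":-1},
  ],
)

```text
time_s: 4.07
tcp_pos: [0.3941, -0.1723, 0.2979]
tcp_rot: [-0.001, 0.999, -0.043, -0.002]
ft_force: [-1.0, -1.9, -2.7]
width: 0.0069
```

Run:
```python
from h import *
go([.412,-.085,.30],-5)
```

```text
pos [ 0.3941 -0.1723  0.2979] yaw -4.92 tilt [-0.0038  0.0025 -1.    ] w 0.0069 F [-1.  -1.9 -2.7] t 4.0667
dp [ 1.04 -8.85 -0.19] len 8.9 roll 0.08
```

Emit:
servo_tool(
  targets=[
    {"dp":[0.4,-2.2,0],"roll":0,"gripper":-1},
    {"dp":[0.8,-4.6,0],"roll":0,"gripper":-1},
    {"dp":[1.0,-7,0],"roll":0,"gripper":-1},
    {"dp":[1.0,-8.8,0],"roll":0,"gripper":-1},
    {"dp":[1.0,-9.0,-1],"roll":0,"gripper":-1},
  ],
)

```text
time_s: 4.48
tcp_pos: [0.4109, -0.0815, 0.3066]
tcp_rot: [-0.002, 0.999, -0.04, -0.004]
ft_force: [-1.0, 0.2, -2.2]
width: 0.0067
```

Emit:
servo_tool(
  targets=[
    {"dp":[0,0,-1.5],"roll":0,"gripper":-1},
    {"dp":[0,0,-3.5],"roll":0,"gripper":-1},
    {"dp":[0,0,-5],"roll":0,"gripper":-1},
    {"dp":[0,0,-6],"roll":0,"gripper":-1},
    {"dp":[0,0,-6],"roll":0,"gripper":-1},
  ],
)

```text
time_s: 4.9
tcp_pos: [0.4131, -0.0863, 0.3701]
tcp_rot: [0.0, 0.999, -0.044, 0.001]
ft_force: [0.3, 0.7, -1.7]
width: 0.0072
```

Run:
```python
from h import *
go([.643,.137,.37],-4.3)
go([.45,.137,.37],-4.3)
c=shot('scene','s4.png'); shot('top','t4.png')
```

```text
pos [ 0.4131 -0.0863  0.3701] yaw -5.03 tilt [ 1.3e-03 -1.0e-04 -1.0e+00] w 0.0072 F [ 0.3  0.7 -1.7] t 4.9
dp [ 20.95 -24.26   0.03] len 32.1 roll -0.73
pos [ 0.4131 -0.0863  0.3701] yaw -5.03 tilt [ 1.3e-03 -1.0e-04 -1.0e+00] w 0.0072 F [ 0.3  0.7 -1.7] t 4.9
dp [ 1.720e+00 -2.257e+01  1.000e-02] len 22.6 roll -0.73
```

View pics/s4.png

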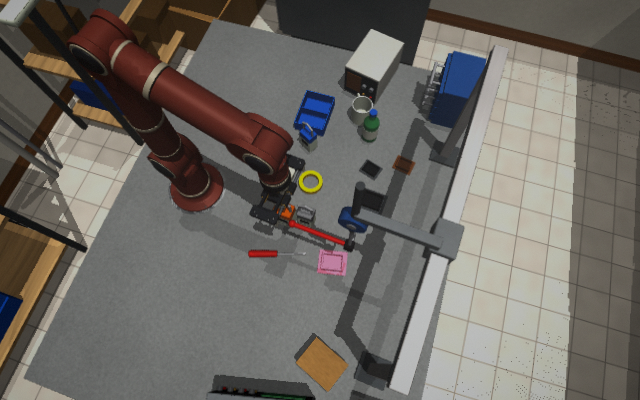

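Emit:
servo_tool(
  targets=[
    {"dp":[0.8,-1.5,0],"roll":0,"gripper":-1},
    {"dp":[2.2,-3.5,0],"roll":0,"gripper":-1},
    {"dp":[4.2,-6,0],"roll":-0.7,"gripper":-1},
    {"dp":[6.5,-8.7,0],"roll":-0.7,"gripper":-1},
    {"dp":[8.8,-11.2,0],"roll":-0.7,"gripper":-1},
  ],
)

```text
time_s: 5.42
tcp_pos: [0.51, 0.0188, 0.3677]
tcp_rot: [-0.0, 0.999, -0.038, -0.002]
ft_force: [1.2, -0.6, -2.4]
width: 0.0073
```

Emit:
servo_tool(
  targets=[
    {"dp":[2.5,-2.8,0],"roll":0,"gripper":-1},
    {"dp":[5,-5.5,0],"roll":0,"gripper":-1},
    {"dp":[7.5,-8.2,0],"roll":0,"gripper":-1},
    {"dp":[9.7,-10.7,0],"roll":0,"gripper":-1},
    {"dp":[11.2,-12.3,0],"roll":0,"gripper":-1},
  ],
)

```text
time_s: 5.83
tcp_pos: [0.6318, 0.1353, 0.3659]
tcp_rot: [-0.001, 0.999, -0.036, -0.002]
ft_force: [-0.0, -0.5, -2.6]
width: 0.0067
```

Run:
```python
from h import *
go([.643,.137,.25],-4.3)
```

```text
pos [0.6318 0.1353 0.3659] yaw -4.14 tilt [-0.0048  0.0013 -1.    ] w 0.0067 F [-0.  -0.5 -2.6] t 5.8333
dp [ 1.16 -0.24 11.59] len 11.6 roll 0.16
```

Emit:
servo_tool(
  targets=[
    {"dp":[0.6,0,1],"roll":0,"gripper":-1},
    {"dp":[1.0,-0.2,4],"roll":0,"gripper":-1},
    {"dp":[1.0,-0.2,8],"roll":0,"gripper":-1},
    {"dp":[1.0,-0.2,11],"roll":0,"gripper":-1},
    {"dp":[1.0,-0.2,13],"roll":0,"gripper":-1},
  ],
)

```text
time_s: 6.25
tcp_pos: [0.6378, 0.1312, 0.2331]
tcp_rot: [0.002, 0.999, -0.038, -0.005]
ft_force: [-0.8, -0.0, -4.1]
width: 0.007
```

Emit:
servo_tool(
  targets=[
    {"dp":[0,0,1],"roll":0,"gripper":-1},
    {"dp":[0,0,1.5],"roll":0,"gripper":-1},
    {"dp":[0,0,1.5],"roll":0,"gripper":-1},
    {"dp":[0,0,1.5],"roll":0,"gripper":-1},
  ],
)

```text
time_s: 6.58
tcp_pos: [0.6418, 0.133, 0.2256]
tcp_rot: [-0.0, 0.999, -0.038, 0.001]
ft_force: [0.4, 0.2, -2.3]
width: 0.0072
```

Run:
```python
from h import *
go([.643,.137,.164],-4.3)
c=shot('scene','s5.png'); im=cv2.imread('pics/s5.png'); d=shot('top','t5.png'); i2=cv2.imread('pics/t5.png')
cv2.imwrite('pics/b5.png',np.hstack([cv2.resize(im[150:230,330:410],None,fx=5,fy=5,interpolation=2),cv2.resize(i2[135:215,240:320],None,fx=5,fy=5,interpolation=2)]))
```

```text
pos [0.6418 0.133  0.2256] yaw -4.34 tilt [ 1.8e-03  5.0e-04 -1.0e+00] w 0.0072 F [ 0.4  0.2 -2.3] t 6.5833
dp [ 0.08 -0.4   6.16] len 6.2 roll -0.04
```

View pics/b5.png

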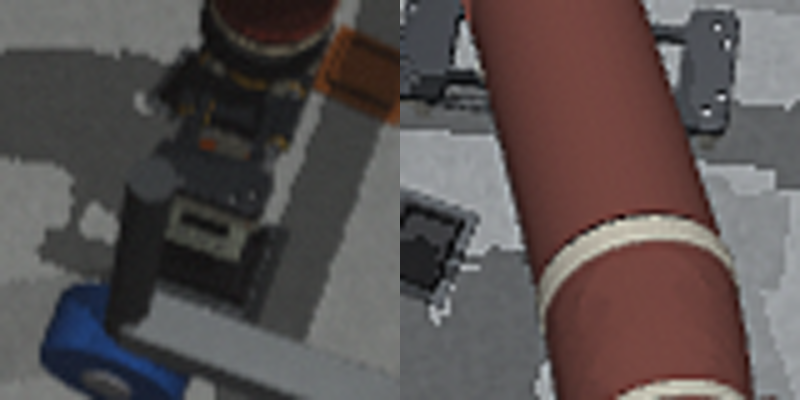

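Run:
```python
from h import *
import numpy as np
a=np.radians(-4.3);X=np.array([np.cos(a),np.sin(a)]);Y=np.array([-np.sin(a),np.cos(a)])
C=np.array([.643,.137])
for f,(u0,v0,w,h,s) in {'scene0.png':(350,175,60,50,10),'top0.png':(255,150,50,50,10)}.items():
    c=load(f); im=cv2.imread('pics/'+f)[v0:v0+h,u0:u0+w]; im=cv2.resize(im,None,fx=s,fy=s,interpolation=2)
    im=np.clip(im.astype(float)*2,0,255).astype(np.uint8)
    for (hx,hy,z,col) in((.05,.042,.002,(0,0,255)),(.038,.030,.02,(0,255,0)),(.033,.025,.005,(255,255,0))):
        P=[proj(c,[*(C+X*sx*hx+Y*sy*hy),z]) for sx,sy in((1,1),(1,-1),(-1,-1),(-1,1))]
        P=np.array([((u-u0+.5)*s,(v-v0+.5)*s) for u,v in P],int); cv2.polylines(im,[P],True,col,1)
    cv2.imwrite('pics/c_'+f,im)
a=cv2.imread('pics/c_scene0.png');b=cv2.imread('pics/c_top0.png');cv2.imwrite('pics/c.png',cv2.resize(np.hstack([cv2.resize(a,(600,500)),b]),None,fx=.72,fy=.72))
```

```text
(no output)
```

View pics/c.png

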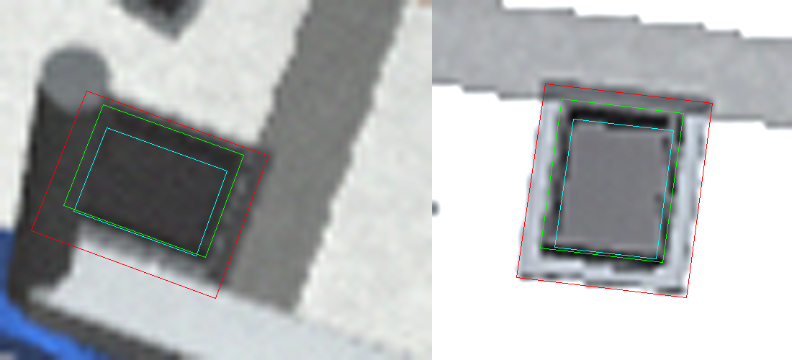

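Emit:
servo_tool(
  targets=[
    {"dp":[0.1,-0.4,0],"roll":0,"gripper":-1},
    {"dp":[0.1,-0.4,1],"roll":0,"gripper":-1},
    {"dp":[0.1,-0.4,2],"roll":0,"gripper":-1},
    {"dp":[0.1,-0.4,3],"roll":0,"gripper":-1},
    {"dp":[0.1,-0.4,3],"roll":0,"gripper":-1},
  ],
)

```text
time_s: 7.1
tcp_pos: [0.6404, 0.1363, 0.1911]
tcp_rot: [0.001, 0.999, -0.038, -0.003]
ft_force: [-0.4, 0.3, -3.0]
width: 0.0071
```

Run:
```python
from h import *
go([.643,.137,.164],-4.3)
```

```text
pos [0.6404 0.1363 0.1911] yaw -4.32 tilt [-0.0065 -0.0019 -1.    ] w 0.0071 F [-0.4  0.3 -3. ] t 7.1
dp [ 0.27 -0.1   2.71] len 2.7 roll -0.02
```

Emit:
servo_tool(
  targets=[
    {"dp":[0.1,0,0],"roll":0,"gripper":-1},
    {"dp":[0.1,0,0.7],"roll":0,"gripper":-1},
    {"dp":[0.1,0,1.4],"roll":0,"gripper":-1},
    {"dp":[0.1,0,2.1],"roll":0,"gripper":-1},
    {"dp":[0.1,0,2.5],"roll":0,"gripper":-1},
  ],
)

```text
time_s: 7.52
tcp_pos: [0.6429, 0.1367, 0.1684]
tcp_rot: [0.0, 0.999, -0.038, -0.001]
ft_force: [0.2, -0.5, -2.3]
width: 0.0071
```

Emit:
servo_tool(
  targets=[
    {"dp":[0,0,0],"roll":0,"gripper":-1},
    {"dp":[0,0,0.2],"roll":0,"gripper":-1},
    {"dp":[0,0,0.5],"roll":0,"gripper":-1},
    {"dp":[0,0,0.5],"roll":0,"gripper":-1},
  ],
)

```text
time_s: 7.85
tcp_pos: [0.6432, 0.1369, 0.1643]
tcp_rot: [0.0, 0.999, -0.038, -0.0]
ft_force: [0.3, -0.8, -3.0]
width: 0.0071
```

Run:
```python
from h import *
go([.643,.137,.164],-4.3)
```

```text
pos [0.6432 0.1369 0.1643] yaw -4.33 tilt [-6.e-04 -0.e+00 -1.e+00] w 0.0071 F [ 0.3 -0.8 -3. ] t 7.85
dp [-0.02 -0.01  0.03] len 0.0 roll -0.03
```

Emit:
servo_tool(
  targets=[
    {"dp":[0,0,0.1],"roll":0,"gripper":-1},
    {"dp":[0,0,0.2],"roll":0,"gripper":-1},
    {"dp":[0,0,0.2],"roll":0,"gripper":-1},
    {"dp":[0,0,0.2],"roll":0,"gripper":-1},
  ],
)

```text
time_s: 8.18
tcp_pos: [0.6438, 0.1372, 0.1636]
tcp_rot: [-0.0, 0.999, -0.038, 0.001]
ft_force: [-1.0, -0.3, 1.1]
width: 0.0066
```

Emit:
servo_tool(
  targets=[
    {"dp":[0,0,0.1],"roll":0,"gripper":-1},
    {"dp":[0,0,0.2],"roll":0,"gripper":-1},
    {"dp":[0,0,0.2],"roll":0,"gripper":-1},
    {"dp":[0,0,0.2],"roll":0,"gripper":-1},
  ],
)

```text
time_s: 8.52
tcp_pos: [0.6446, 0.1373, 0.1636]
tcp_rot: [-0.001, 0.999, -0.038, 0.002]
ft_force: [-2.6, -0.5, 8.9]
width: 0.0069
```

Emit:
servo_tool(
  targets=[
    {"dp":[0,0,-0.2],"roll":0,"gripper":-1},
    {"dp":[0,0,-0.2],"roll":0,"gripper":-0.4},
    {"dp":[0,0,-0.2],"roll":0,"gripper":0},
    {"dp":[0,0,-0.2],"roll":0,"gripper":0},
    {"dp":[0,0,-0.2],"roll":0,"gripper":0},
  ],
)

```text
time_s: 8.93
tcp_pos: [0.6433, 0.1368, 0.1624]
tcp_rot: [0.0, 0.999, -0.038, -0.0]
ft_force: [-0.4, -0.1, 0.2]
width: 0.0291
```

Emit:
servo_tool(
  targets=[
    {"dp":[0,0,0],"roll":0,"gripper":0},
    {"dp":[0,0,0],"roll":0,"gripper":0},
    {"dp":[0,0,0],"roll":0,"gripper":0},
    {"dp":[0,0,-1],"roll":0,"gripper":0},
    {"dp":[0,0,-3],"roll":0,"gripper":0},
  ],
)

```text
time_s: 9.35
tcp_pos: [0.6417, 0.1364, 0.1908]
tcp_rot: [0.001, 0.999, -0.038, -0.003]
ft_force: [1.4, 0.8, 0.3]
width: 0.0463
```

Emit:
servo_tool(
  targets=[
    {"dp":[0,0,-3],"roll":0,"gripper":0},
    {"dp":[0,0,-6],"roll":0,"gripper":0},
    {"dp":[0,0,-10],"roll":0,"gripper":0},
    {"dp":[0,0,-14],"roll":0,"gripper":0},
    {"dp":[0,0,-17],"roll":0,"gripper":0},
  ],
)

```text
time_s: 9.77
tcp_pos: [0.6438, 0.1371, 0.3677]
tcp_rot: [-0.001, 0.999, -0.038, 0.003]
ft_force: [1.1, -0.2, 0.1]
width: 0.0464
```

Run:
```python
from h import *
go([.5,.03,.42],-4.3)
```

```text
pos [0.6438 0.1371 0.3677] yaw -4.33 tilt [ 0.0052  0.0016 -1.    ] w 0.0464 F [ 1.1 -0.2  0.1] t 9.7667
dp [-13.5   11.76  -5.32] len 18.7 roll -0.03
```

Emit:
servo_tool(
  targets=[
    {"dp":[-3,2.5,-1.5],"roll":0,"gripper":0.5},
    {"dp":[-6,5,-3],"roll":0,"gripper":0.5},
    {"dp":[-9,7.5,-4],"roll":0,"gripper":0.5},
    {"dp":[-12,10,-5],"roll":0,"gripper":0.5},
    {"dp":[-13.5,11.8,-5.3],"roll":0,"gripper":0.5},
  ],
)

```text
time_s: 10.18
tcp_pos: [0.4972, 0.0277, 0.419]
tcp_rot: [0.0, 0.999, -0.038, 0.002]
ft_force: [-0.7, 0.8, 0.6]
width: 0.0691
```

Run:
```python
from h import *
go([.482,-.129,.41],-4.3)
c=shot('scene','s6.png'); im=cv2.imread('pics/s6.png'); d=shot('top','t6.png'); i2=cv2.imread('pics/t6.png')
cv2.imwrite('pics/b6.png',np.hstack([cv2.resize(im[150:230,330:410],None,fx=5,fy=5,interpolation=2),cv2.resize(i2[135:215,240:320],None,fx=5,fy=5,interpolation=2)]))
```

```text
pos [0.4972 0.0277 0.419 ] yaw -4.41 tilt [ 4.e-03 -7.e-04 -1.e+00] w 0.0691 F [-0.7  0.8  0.6] t 10.1833
dp [-0.31 15.74  0.9 ] len 15.8 roll -0.11
```

View pics/b6.png

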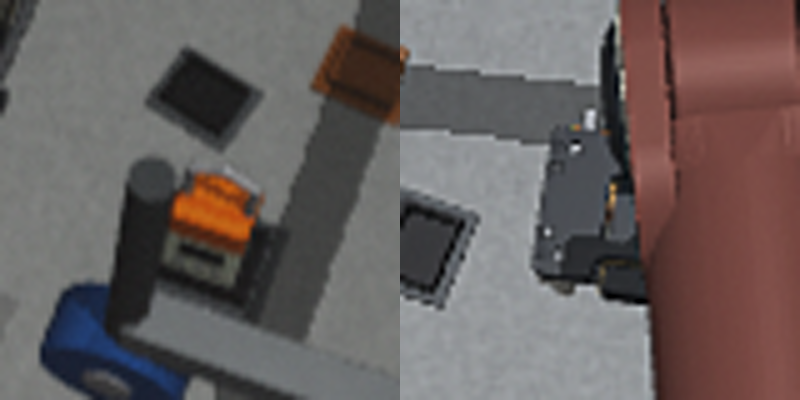

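Emit:
servo_tool(
  targets=[
    {"dp":[-0.2,3.5,0],"roll":0,"gripper":0.5},
    {"dp":[-0.3,7,0.3],"roll":0,"gripper":0.5},
    {"dp":[-0.3,10.5,0.6],"roll":0,"gripper":0.5},
    {"dp":[-0.3,14,0.8],"roll":0,"gripper":0.5},
    {"dp":[-0.3,15.7,0.8],"roll":0,"gripper":0.5},
  ],
)

```text
time_s: 10.7
tcp_pos: [0.4845, -0.1315, 0.4074]
tcp_rot: [0.001, 0.999, -0.041, -0.0]
ft_force: [-0.3, 0.1, -0.1]
width: 0.0694
```

Emit:
servo_tool(
  targets=[
    {"dp":[0,0,0],"roll":0,"gripper":0.5},
    {"dp":[0,0,0],"roll":0,"gripper":0.5},
  ],
)

```text
time_s: 10.87
tcp_pos: [0.4856, -0.1267, 0.4077]
tcp_rot: [-0.001, 0.999, -0.038, 0.0]
ft_force: [0.4, 0.6, 0.1]
width: 0.0697
```

Run:
```python
from h import *
go([.482,-.129,.333],-4.3)
c=shot('scene','s7.png'); im=cv2.imread('pics/s7.png'); d=shot('top','t7.png'); i2=cv2.imread('pics/t7.png')
cv2.imwrite('pics/b7.png',np.hstack([cv2.resize(im[190:270,280:360],None,fx=5,fy=5,interpolation=2),cv2.resize(i2[150:230,325:405],None,fx=5,fy=5,interpolation=2)]))
```

```text
pos [ 0.4856 -0.1267  0.4077] yaw -4.38 tilt [ 2.0e-04  1.1e-03 -1.0e+00] w 0.0697 F [0.4 0.6 0.1] t 10.8667
dp [-0.34  0.26  7.47] len 7.5 roll -0.08
```

View pics/b7.png

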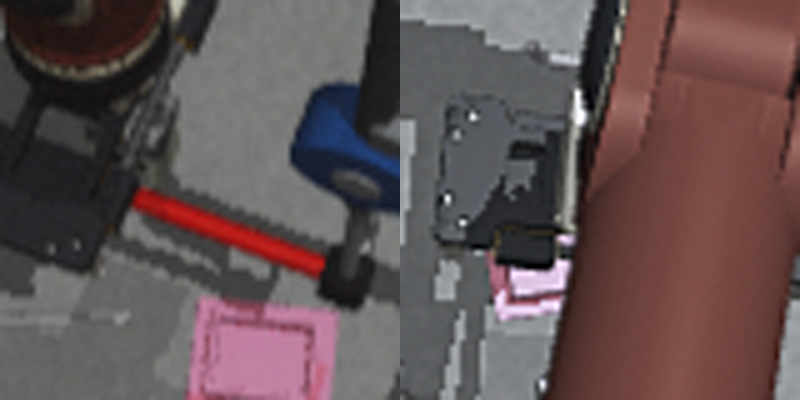

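Emit:
servo_tool(
  targets=[
    {"dp":[-0.3,0.2,1.5],"roll":0,"gripper":0.5},
    {"dp":[-0.3,0.2,3.5],"roll":0,"gripper":0.5},
    {"dp":[-0.3,0.2,5.5],"roll":0,"gripper":0.5},
    {"dp":[-0.3,0.2,7.4],"roll":0,"gripper":0.5},
    {"dp":[-0.3,0.2,7.5],"roll":0,"gripper":0.2},
  ],
)

```text
time_s: 11.38
tcp_pos: [0.4805, -0.1259, 0.3295]
tcp_rot: [-0.001, 0.999, -0.036, -0.004]
ft_force: [-0.3, 0.7, -0.9]
width: 0.0667
```

Emit:
servo_tool(
  targets=[
    {"dp":[0,0,0],"roll":0,"gripper":0},
    {"dp":[0,0,0],"roll":0,"gripper":-0.2},
    {"dp":[0,0,0],"roll":0,"gripper":-1},
    {"dp":[0,0,0],"roll":0,"gripper":-1},
    {"dp":[0,0,0],"roll":0,"gripper":-1},
  ],
  squeeze=45,
)

```text
time_s: 11.8
tcp_pos: [0.4824, -0.1287, 0.3336]
tcp_rot: [0.0, 0.999, -0.038, 0.001]
ft_force: [0.7, -0.1, -0.4]
width: 0.0345
```

Emit:
servo_tool(
  targets=[
    {"dp":[0,0,0],"roll":0,"gripper":-1},
    {"dp":[0,0,0],"roll":0,"gripper":-1},
    {"dp":[0,0,0],"roll":0,"gripper":-1},
    {"dp":[0,0,0],"roll":0,"gripper":-1},
    {"dp":[0,0,0],"roll":0,"gripper":-1},
  ],
)

```text
time_s: 12.22
tcp_pos: [0.4819, -0.1286, 0.3328]
tcp_rot: [-0.0, 0.999, -0.038, 0.0]
ft_force: [-0.6, 0.8, 0.9]
width: 0.013
```

Run:
```python
from h import *
go([.482,-.129,.333],-4.3)
```

```text
pos [ 0.4819 -0.1286  0.3328] yaw -4.33 tilt [ 2.e-04  3.e-04 -1.e+00] w 0.013 F [-0.6  0.8  0.9] t 12.2167
dp [ 0.01  0.04 -0.02] len 0.0 roll -0.03
```

Emit:
servo_tool(
  targets=[
    {"dp":[0,0,0.5],"roll":0,"gripper":-1},
    {"dp":[0,0,1],"roll":0,"gripper":-1},
    {"dp":[0,0,1.7],"roll":0,"gripper":-1},
    {"dp":[0,0,2.5],"roll":0,"gripper":-1},
    {"dp":[0,0,3],"roll":0,"gripper":-1},
  ],
  squeeze=55,
)

```text
time_s: 12.63
tcp_pos: [0.482, -0.1286, 0.3038]
tcp_rot: [0.0, 0.999, -0.038, 0.001]
ft_force: [-3.1, 1.5, 8.2]
width: 0.0125
```

Emit:
servo_tool(
  targets=[
    {"dp":[0,0,1],"roll":0,"gripper":-1},
    {"dp":[0,0,2],"roll":0,"gripper":-1},
    {"dp":[0,0,3],"roll":0,"gripper":-1},
    {"dp":[0,0,4],"roll":0,"gripper":-1},
    {"dp":[0,0,5],"roll":0,"gripper":-1},
  ],
)

```text
time_s: 13.05
tcp_pos: [0.482, -0.1286, 0.2541]
tcp_rot: [0.0, 0.999, -0.038, 0.001]
ft_force: [-3.5, 1.3, 11.2]
width: 0.0125
```

Run:
```python
from h import *
go([.482,-.129,.192],-4.3)
c=shot('scene','s8.png'); im=cv2.imread('pics/s8.png'); d=shot('top','t8.png'); i2=cv2.imread('pics/t8.png')
cv2.imwrite('pics/b8.png',np.hstack([cv2.resize(im[190:270,280:360],None,fx=5,fy=5,interpolation=2),cv2.resize(i2[130:210,325:405],None,fx=5,fy=5,interpolation=2)]))
```

```text
pos [ 0.482  -0.1286  0.2541] yaw -4.33 tilt [ 1.3e-03 -2.0e-04 -1.0e+00] w 0.0125 F [-3.5  1.3 11.2] t 13.05
dp [-0.    0.04  6.21] len 6.2 roll -0.03
```

View pics/b8.png

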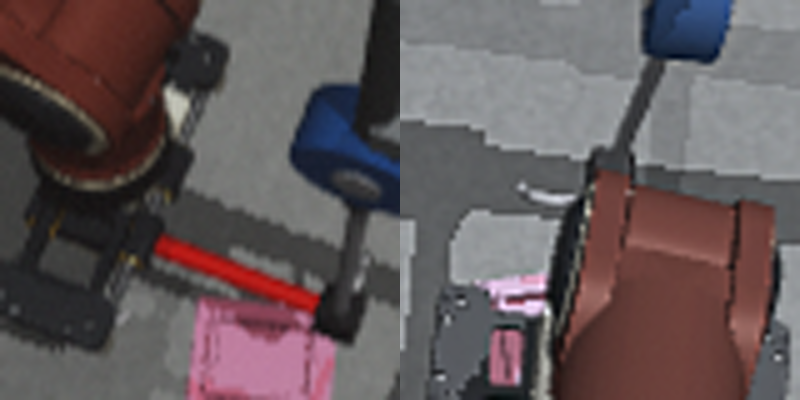

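Emit:
servo_tool(
  targets=[
    {"dp":[0,0,1.3],"roll":0,"gripper":-1},
    {"dp":[0,0,2.6],"roll":0,"gripper":-1},
    {"dp":[0,0,3.9],"roll":0,"gripper":-1},
    {"dp":[0,0,5.2],"roll":0,"gripper":-1},
    {"dp":[0,0,6.1],"roll":0,"gripper":-1},
  ],
)

```text
time_s: 13.57
tcp_pos: [0.482, -0.1286, 0.1926]
tcp_rot: [0.0, 0.999, -0.038, 0.0]
ft_force: [-3.5, 1.2, 12.1]
width: 0.0129
```

Emit:
servo_tool(
  targets=[
    {"dp":[0,-0.6,0],"roll":0,"gripper":-1},
    {"dp":[0,-1.5,0],"roll":0,"gripper":-1},
    {"dp":[0,-2.7,0],"roll":0,"gripper":-1},
    {"dp":[0,-4,0],"roll":0,"gripper":-1},
    {"dp":[0,-5,0],"roll":0,"gripper":-1},
  ],
)

```text
time_s: 13.98
tcp_pos: [0.4857, -0.0799, 0.1932]
tcp_rot: [0.001, 0.999, -0.038, 0.0]
ft_force: [-3.4, -1.9, 10.0]
width: 0.0127
```

Run:
```python
from h import *
go([.482,-.129,.192],-4.3)
```

```text
pos [ 0.4857 -0.0799  0.1932] yaw -4.4 tilt [ 8.0e-04 -2.3e-03 -1.0e+00] w 0.0127 F [-3.4 -1.9 10. ] t 13.9833
dp [0.01 4.92 0.13] len 4.9 roll -0.1
```

Emit:
servo_tool(
  targets=[
    {"dp":[0,-1.3,0],"roll":0,"gripper":-1},
    {"dp":[0,-2.6,0],"roll":0,"gripper":-1},
    {"dp":[0,-3.9,0],"roll":0,"gripper":-1},
    {"dp":[0,-5.2,0],"roll":0,"gripper":-1},
    {"dp":[0,-6.5,0],"roll":0,"gripper":-1},
  ],
)

```text
time_s: 14.4
tcp_pos: [0.4907, -0.0154, 0.1932]
tcp_rot: [0.001, 0.999, -0.039, 0.0]
ft_force: [-3.4, -3.2, 10.3]
width: 0.0126
```

Emit:
servo_tool(
  targets=[
    {"dp":[0,-1.3,0],"roll":0,"gripper":-1},
    {"dp":[0,-2.6,0],"roll":0,"gripper":-1},
    {"dp":[0,-3.9,0],"roll":0,"gripper":-1},
    {"dp":[0,-5.2,0],"roll":0,"gripper":-1},
    {"dp":[0,-6.0,0],"roll":0,"gripper":-1},
  ],
)

```text
time_s: 14.82
tcp_pos: [0.4954, 0.0461, 0.1932]
tcp_rot: [0.0, 0.999, -0.038, 0.001]
ft_force: [-2.7, -2.3, 9.8]
width: 0.0129
```

Run:
```python
from h import *
go([.482,-.129,.192],-4.3)
c=shot('scene','s9.png'); im=cv2.imread('pics/s9.png'); d=shot('top','t9.png'); i2=cv2.imread('pics/t9.png')
cv2.imwrite('pics/b9.png',np.hstack([cv2.resize(im[150:230,330:410],None,fx=5,fy=5,interpolation=2),cv2.resize(i2[135:215,240:320],None,fx=5,fy=5,interpolation=2)]))
```

```text
pos [0.4954 0.0461 0.1932] yaw -4.31 tilt [ 1.2e-03 -8.0e-04 -1.0e+00] w 0.0129 F [-2.7 -2.3  9.8] t 14.8167
dp [-0.02 17.56  0.13] len 17.6 roll -0.01
```

View pics/b9.png

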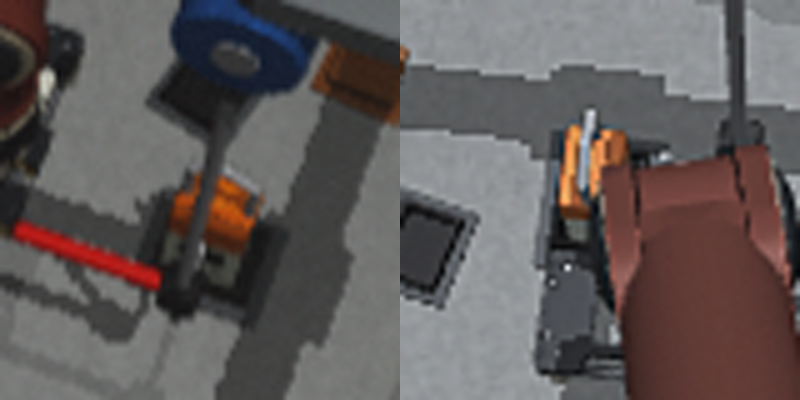

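Run:
```python
from h import *
c=load('t9.png'); s=load('s9.png')
print(onz(c,240+(590-400)/5,135+110/5,.147),onz(c,240+(592-400)/5,135+185/5,.147))
print('tip',onz(c,240+(660-400)/5,135+155/5,.14))
a=np.radians(-4.3);X=np.array([np.cos(a),np.sin(a),0]);Y=np.array([-np.sin(a),np.cos(a),0])
S=np.array([.6368,.0595,.125]); print('pred tip',S+.026*Y+[0,0,.018],proj(c,S+.026*Y+[0,0,.018]))
for nm,i,u0,v0 in((c,'t9.png',240,135),(s,'s9.png',330,150)):
    im=cv2.imread('pics/'+i)[v0:v0+80,u0:u0+80];im=cv2.resize(im,None,fx=7,fy=7,interpolation=2)
    C=np.array([.643,.137,0]);
    B=[C+X*x+np.array([0,0,z+.005]) for x,z in((-.023,.1),(-.023,.14),(0,.154),(.023,.14),(.023,.1))]
    H=[S-.024*Y+[0,0,.06],S-.024*Y,S-.012*Y-[0,0,.004],S+.012*Y-[0,0,.004],S+.026*Y,S+.026*Y+[0,0,.02]]
    for L,col in((B,(0,255,0)),(H,(255,0,255))):
        P=np.array([((u-u0+.5)*7,(v-v0+.5)*7) for u,v in(proj(nm,p) for p in L)],int);cv2.polylines(im,[P],False,col,1)
    cv2.imwrite('pics/d_'+i,im)
cv2.imwrite('pics/d.png',cv2.resize(np.hstack([cv2.imread('pics/d_s9.png'),cv2.imread('pics/d_t9.png')]),(800,400)))
```

```text
[0.66595927 0.13363958 0.147     ] [0.61577098 0.12925764 0.147     ]
tip [0.63985943 0.087228   0.14      ]
pred tip [0.63874945 0.08542681 0.143     ] (np.float64(292.493856355703), np.float64(166.08174372988674))
```

View pics/d.png

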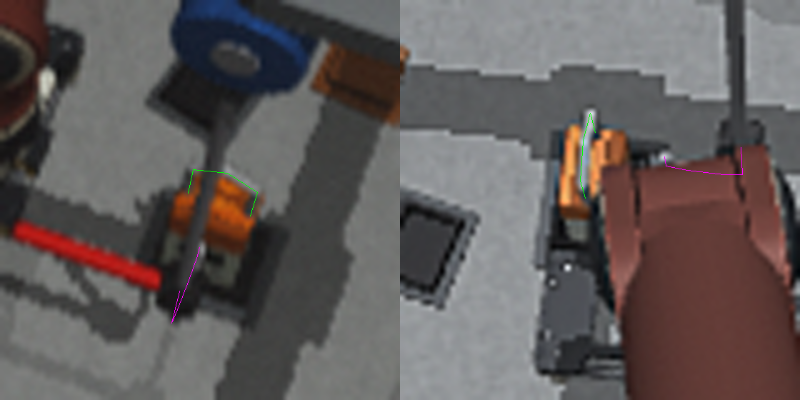

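Emit:
servo_tool(
  targets=[
    {"dp":[0,-1,0],"roll":0,"gripper":-1},
    {"dp":[0,-2,0],"roll":0,"gripper":-1},
    {"dp":[0,-3,0],"roll":0,"gripper":-1},
    {"dp":[0,-4,0],"roll":0,"gripper":-1},
    {"dp":[0,-4.7,0],"roll":0,"gripper":-1},
  ],
)

```text
time_s: 15.33
tcp_pos: [0.499, 0.0926, 0.1932]
tcp_rot: [0.0, 0.999, -0.038, 0.001]
ft_force: [-3.2, -1.1, 10.6]
width: 0.0126
```

Emit:
servo_tool(
  targets=[
    {"dp":[0,-0.6,0],"roll":0,"gripper":-1},
    {"dp":[0,-1.2,0],"roll":0,"gripper":-1},
    {"dp":[0,-1.8,0],"roll":0,"gripper":-1},
    {"dp":[0,-2.4,0],"roll":0,"gripper":-1},
    {"dp":[0,-2.8,0],"roll":0,"gripper":-1},
  ],
)

```text
time_s: 15.75
tcp_pos: [0.5012, 0.1204, 0.1933]
tcp_rot: [0.0, 0.999, -0.038, 0.001]
ft_force: [-3.2, -2.1, 10.1]
width: 0.0124
```

Run:
```python
from h import *
go([.482,-.129,.192],-4.3)
c=shot('scene','s10.png'); im=cv2.imread('pics/s10.png'); d=shot('top','t10.png'); i2=cv2.imread('pics/t10.png')
cv2.imwrite('pics/b10.png',np.hstack([cv2.resize(im[150:230,330:410],None,fx=5,fy=5,interpolation=2),cv2.resize(i2[135:215,240:320],None,fx=5,fy=5,interpolation=2)]))
```

```text
pos [0.5012 0.1204 0.1933] yaw -4.34 tilt [ 1.3e-03 -7.0e-04 -1.0e+00] w 0.0124 F [-3.2 -2.1 10.1] t 15.75
dp [-2.000e-02  2.502e+01  1.400e-01] len 25.0 roll -0.04
```

View pics/b10.png

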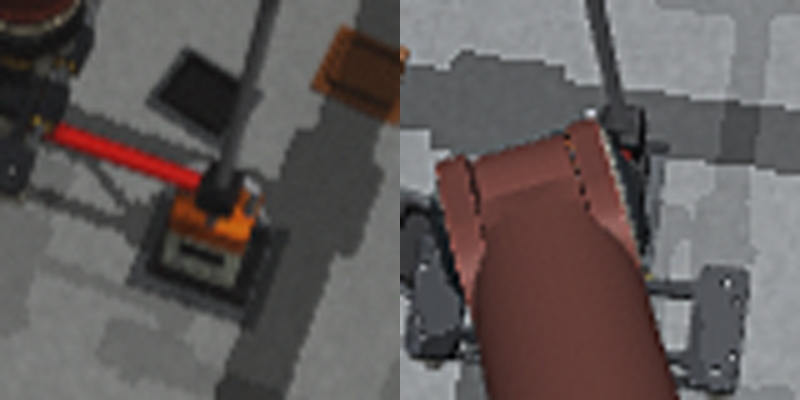

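Emit:
servo_tool(
  targets=[
    {"dp":[0,0,-0.4],"roll":0,"gripper":-1},
    {"dp":[0,0,-0.8],"roll":0,"gripper":-1},
    {"dp":[0,0,-1.2],"roll":0,"gripper":-1},
    {"dp":[0,0,-1.6],"roll":0,"gripper":-1},
    {"dp":[0,0,-2.0],"roll":0,"gripper":-1},
  ],
)

```text
time_s: 16.27
tcp_pos: [0.5012, 0.1216, 0.2136]
tcp_rot: [-0.001, 0.999, -0.037, 0.001]
ft_force: [-2.8, 1.6, 9.0]
width: 0.0129
```

Emit:
servo_tool(
  targets=[
    {"dp":[0,0,-0.4],"roll":0,"gripper":-1},
    {"dp":[0,0,-0.8],"roll":0,"gripper":-1},
    {"dp":[0,0,-1.2],"roll":0,"gripper":-1},
    {"dp":[0,0,-1.6],"roll":0,"gripper":-1},
    {"dp":[0,0,-2.0],"roll":0,"gripper":-1},
  ],
)

```text
time_s: 16.68
tcp_pos: [0.5012, 0.1216, 0.2331]
tcp_rot: [-0.001, 0.999, -0.037, 0.001]
ft_force: [-1.1, 1.4, 5.7]
width: 0.0126
```

Emit:
servo_tool(
  targets=[
    {"dp":[0,0,-0.4],"roll":0,"gripper":-1},
    {"dp":[0,0,-0.8],"roll":0,"gripper":-1},
    {"dp":[0,0,-1.2],"roll":0,"gripper":-1},
    {"dp":[0,0,-1.6],"roll":0,"gripper":-1},
    {"dp":[0,0,-2.0],"roll":0,"gripper":-1},
  ],
)

```text
time_s: 17.1
tcp_pos: [0.5012, 0.1215, 0.253]
tcp_rot: [-0.001, 0.999, -0.038, 0.001]
ft_force: [-0.6, 1.0, 4.8]
width: 0.0127
```

Run:
```python
from h import *
go([.482,-.129,.192],-4.3)
c=shot('scene','s11.png'); im=cv2.imread('pics/s11.png'); d=shot('top','t11.png'); i2=cv2.imread('pics/t11.png')
cv2.imwrite('pics/b11.png',np.hstack([cv2.resize(im[150:230,330:410],None,fx=5,fy=5,interpolation=2),cv2.resize(i2[135:215,240:320],None,fx=5,fy=5,interpolation=2)]))
```

```text
pos [0.5012 0.1215 0.253 ] yaw -4.3 tilt [ 0.0019  0.0016 -1.    ] w 0.0127 F [-0.6  1.   4.8] t 17.1
dp [-0.05 25.14  6.06] len 25.9 roll 0.0
```

View pics/b11.png

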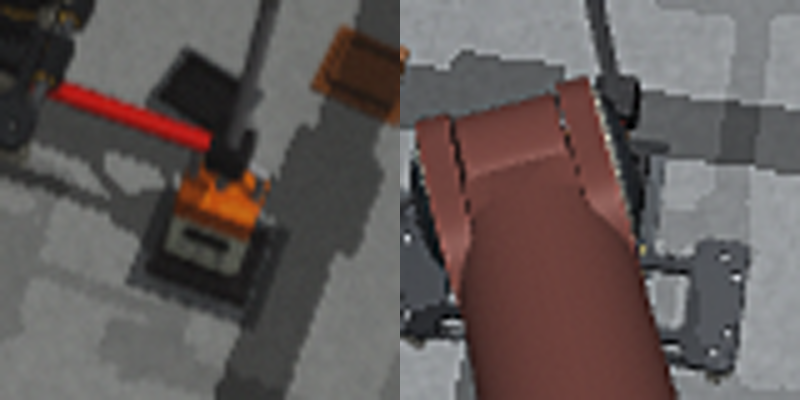

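Emit:
servo_tool(
  targets=[
    {"dp":[0,0,-0.5],"roll":0,"gripper":-1},
    {"dp":[0,0,-1.0],"roll":0,"gripper":-1},
    {"dp":[0,0,-1.5],"roll":0,"gripper":-1},
    {"dp":[0,0,-2.0],"roll":0,"gripper":-1},
    {"dp":[0,0,-2.5],"roll":0,"gripper":-1},
  ],
)

```text
time_s: 17.62
tcp_pos: [0.5012, 0.1215, 0.2778]
tcp_rot: [-0.001, 0.999, -0.037, 0.001]
ft_force: [-0.3, 1.8, 4.0]
width: 0.0126
```

Emit:
servo_tool(
  targets=[
    {"dp":[0,0,-0.5],"roll":0,"gripper":-1},
    {"dp":[0,0,-1.0],"roll":0,"gripper":-1},
    {"dp":[0,0,-1.5],"roll":0,"gripper":-1},
    {"dp":[0,0,-2.0],"roll":0,"gripper":-1},
    {"dp":[0,0,-2.5],"roll":0,"gripper":-1},
  ],
)

```text
time_s: 18.03
tcp_pos: [0.5011, 0.1206, 0.3023]
tcp_rot: [-0.0, 0.999, -0.038, 0.0]
ft_force: [-0.5, 2.5, 4.6]
width: 0.0124
```

Emit:
servo_tool(
  targets=[
    {"dp":[0,0,-0.5],"roll":0,"gripper":-1},
    {"dp":[0,0,-1.0],"roll":0,"gripper":-1},
    {"dp":[0,0,-1.5],"roll":0,"gripper":-1},
    {"dp":[0,0,-2.0],"roll":0,"gripper":-1},
    {"dp":[0,0,-2.4],"roll":0,"gripper":-1},
  ],
)

```text
time_s: 18.45
tcp_pos: [0.5011, 0.1205, 0.3263]
tcp_rot: [-0.0, 0.999, -0.038, 0.0]
ft_force: [1.9, 1.9, 4.1]
width: 0.0127
```

Run:
```python
from h import *
go([.5012,.1215,.333],-4.3)
```

```text
pos [0.5011 0.1205 0.3263] yaw -4.34 tilt [ 9.e-04  1.e-04 -1.e+00] w 0.0127 F [1.9 1.9 4.1] t 18.45
dp [ 0.   -0.1  -0.67] len 0.7 roll -0.04
```

Emit:
servo_tool(
  targets=[
    {"dp":[0,0,-0.2],"roll":0,"gripper":-1},
    {"dp":[0,0,-0.4],"roll":0,"gripper":-1},
    {"dp":[0,0,-0.6],"roll":0,"gripper":-1},
    {"dp":[0,0,-0.7],"roll":0,"gripper":-1},
    {"dp":[0,0,-0.7],"roll":0,"gripper":-1},
  ],
)

```text
time_s: 18.87
tcp_pos: [0.5011, 0.1205, 0.3328]
tcp_rot: [-0.0, 0.999, -0.038, 0.0]
ft_force: [2.0, 1.8, 4.9]
width: 0.0126
```

Emit:
servo_tool(
  targets=[
    {"dp":[0,0,-0.1],"roll":0,"gripper":-1},
    {"dp":[0,0,-0.1],"roll":0,"gripper":-1},
    {"dp":[0,0,-0.1],"roll":0,"gripper":-1},
    {"dp":[0,0,-0.1],"roll":0,"gripper":-1},
    {"dp":[0,0,-0.1],"roll":0,"gripper":-1},
  ],
)

```text
time_s: 19.28
tcp_pos: [0.5011, 0.1203, 0.3329]
tcp_rot: [0.0, 0.999, -0.038, -0.0]
ft_force: [4.4, 1.8, -2.0]
width: 0.0125
```

Emit:
servo_tool(
  targets=[
    {"dp":[0,0,0],"roll":0,"gripper":-1},
    {"dp":[0,0,0],"roll":0,"gripper":-0.5},
    {"dp":[0,0,0],"roll":0,"gripper":-0.2},
    {"dp":[0,0,0],"roll":0,"gripper":0},
    {"dp":[0,0,0],"roll":0,"gripper":0.2},
  ],
)

```text
time_s: 19.7
tcp_pos: [0.4997, 0.12, 0.3332]
tcp_rot: [0.001, 0.999, -0.038, -0.001]
ft_force: [0.1, 0.7, -0.4]
width: 0.0345
```

Emit:
servo_tool(
  targets=[
    {"dp":[0,0,0],"roll":0,"gripper":0.2},
    {"dp":[0,0,0],"roll":0,"gripper":0.2},
    {"dp":[0,0,0],"roll":0,"gripper":0.2},
  ],
)

```text
time_s: 19.95
tcp_pos: [0.5005, 0.1205, 0.3337]
tcp_rot: [0.0, 0.999, -0.038, -0.0]
ft_force: [-0.7, 0.2, -0.6]
width: 0.0535
```

Run:
```python
from h import *
go([.49,.1215,.42],-4.3)
shot('scene','s12.png')
im=cv2.imread('pics/s12.png');cv2.imwrite('pics/b12.png',cv2.resize(im[130:230,310:430],None,fx=5,fy=5,interpolation=2))
```

```text
pos [0.5005 0.1205 0.3337] yaw -4.33 tilt [-5.e-04 -2.e-04 -1.e+00] w 0.0535 F [-0.7  0.2 -0.6] t 19.95
dp [-1.06 -0.02 -8.63] len 8.7 roll -0.03
```

View pics/b12.png

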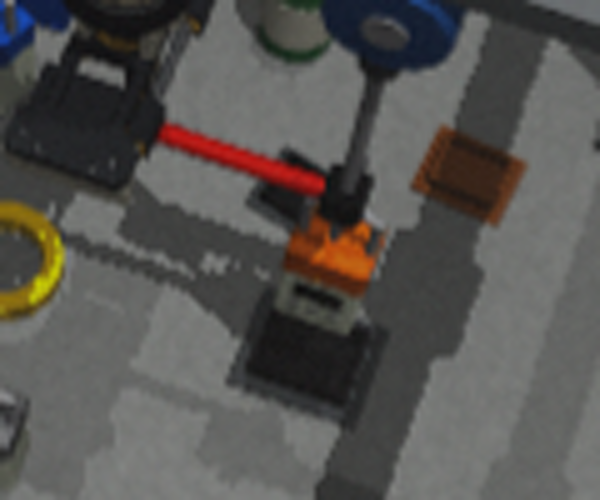

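Hanging, clear of the tray. Retreat upward and back.

Emit:
servo_tool(
  targets=[
    {"dp":[0,0,-1],"roll":0,"gripper":0.4},
    {"dp":[0,0,-3],"roll":0,"gripper":0.4},
    {"dp":[0,0,-6],"roll":0,"gripper":0.4},
    {"dp":[-0.5,0,-9],"roll":0,"gripper":0.4},
    {"dp":[-2,0,-11],"roll":0,"gripper":0.4},
  ],
)

```text
time_s: 20.42
tcp_pos: [0.4823, 0.1217, 0.4459]
tcp_rot: [-0.0, 0.999, -0.039, 0.002]
ft_force: [0.8, 0.5, 0.9]
width: 0.0644
```

Emit:
servo_tool(
  targets=[
    {"dp":[-1,3,0],"roll":0,"gripper":0.4},
    {"dp":[-2,6,0],"roll":0,"gripper":0.4},
    {"dp":[-2,9,0],"roll":0,"gripper":0.4},
    {"dp":[-2,12,0],"roll":0,"gripper":0.4},
    {"dp":[-2,15,0],"roll":0,"gripper":0.4},
  ],
)

```text
time_s: 20.83
tcp_pos: [0.4489, -0.0272, 0.4441]
tcp_rot: [-0.0, 0.999, -0.038, 0.0]
ft_force: [0.8, 0.2, -0.2]
width: 0.0652
```

Emit:
servo_tool(
  targets=[
    {"dp":[0,4,0],"roll":0,"gripper":0.4},
    {"dp":[0,8,0],"roll":0,"gripper":0.4},
    {"dp":[0,11,0],"roll":0,"gripper":0.4},
    {"dp":[0,13,0],"roll":0,"gripper":0.4},
    {"dp":[0,13,0],"roll":0,"gripper":0.4},
  ],
)

```text
time_s: 21.25
tcp_pos: [0.4383, -0.1611, 0.4436]
tcp_rot: [0.002, 0.999, -0.043, -0.0]
ft_force: [0.9, 0.3, 0.1]
width: 0.0649
```

Emit:
servo_tool(
  targets=[
    {"dp":[0,0,0],"roll":0,"gripper":0.4},
    {"dp":[0,0,0],"roll":0,"gripper":0.4},
    {"dp":[0,0,0],"roll":0,"gripper":0.4},
    {"dp":[0,0,0],"roll":0,"gripper":0.4},
    {"dp":[0,0,0],"roll":0,"gripper":0.4},
  ],
)

```text
time_s: 21.67
tcp_pos: [0.44, -0.1544, 0.4437]
tcp_rot: [-0.0, 0.999, -0.037, 0.0]
ft_force: [-0.3, -0.6, 0.7]
width: 0.0649
```

Run:
```python
from h import *
go([.49,.1215,.42],-4.3)
shot('scene','s13.png');shot('top','t13.png')
```

```text
pos [ 0.44   -0.1544  0.4437] yaw -4.19 tilt [ 1.e-04  3.e-04 -1.e+00] w 0.0649 F [-0.3 -0.6  0.7] t 21.6667
dp [  2.97 -27.88   2.38] len 28.1 roll 0.11
```

View pics/s13.png

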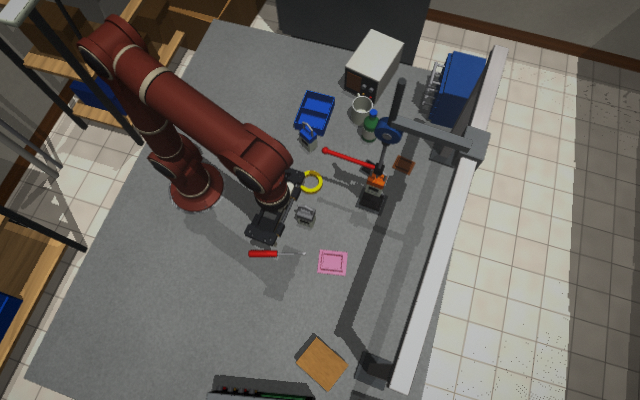

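View pics/t13.png

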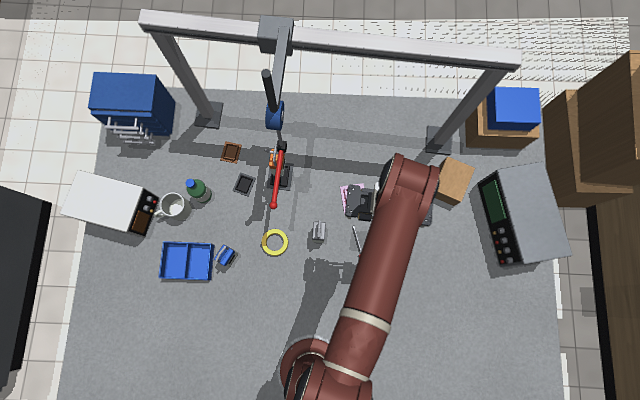

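Emit:
servo_tool(
  targets=[
    {"dp":[0,0,0],"roll":0,"gripper":0.4},
    {"dp":[0,0,0],"roll":0,"gripper":0.4},
    {"dp":[0,0,0],"roll":0,"gripper":0.4},
    {"dp":[0,0,0],"roll":0,"gripper":0.4},
    {"dp":[0,0,0],"roll":0,"gripper":0.4},
  ],
)

```text
time_s: 22.18
tcp_pos: [0.4397, -0.1556, 0.4437]
tcp_rot: [-0.0, 0.999, -0.038, -0.0]
ft_force: [-0.1, -0.1, -0.5]
width: 0.0647
```

Run:
```python
from h import *
s=shot('scene','s14.png');t=shot('top','t14.png')
i=cv2.imread('pics/s14.png');j=cv2.imread('pics/t14.png')
print('diff hanging', np.abs(i[150:210,355:400].astype(int)-cv2.imread('pics/s13.png')[150:210,355:400]).max())
def ball(im,u0,v0,u1,v1,low):
    r=im[v0:v1,u0:u1].astype(int); m=(r[:,:,2]>100)&(r[:,:,1]<60)&(r[:,:,0]<60); ys,xs=np.nonzero(m); return xs+u0,ys+v0
x,y=ball(i,315,140,390,180,0); k=x<x.min()+8; ps=(x[k].mean(),y[k].mean())
x,y=ball(j,260,130,300,220,0); k=y>y.max()-7; pt=(x[k].mean(),y[k].mean())
print(ps,pt,two(t,pt,s,ps))
# bystander change: scene0 vs s14 in regions
a=cv2.imread('pics/scene0.png').astype(int)
for n,(u0,v0,u1,v1) in dict(blue=(290,90,335,150),tape=(303,170,325,195),grey=(294,204,316,224),driver=(262,246,306,260),pink=(316,248,348,276),carton=(293,333,348,391),mugclean=(350,95,380,125)).items():
    d=np.abs(a[v0:v1,u0:u1]-i[v0:v1,u0:u1]).max(2); print(n,(d>60).mean().round(3))
cv2.imwrite('pics/b14.png',np.hstack([cv2.resize(i[140:220,340:420],None,fx=5,fy=5,interpolation=2),cv2.resize(i[195:275,250:330],None,fx=5,fy=5,interpolation=2)]))
```

```text
diff hanging 8
(np.float64(325.625), np.float64(150.1)) (np.float64(272.88235294117646), np.float64(204.8235294117647)) (array([0.47295364, 0.12248749, 0.32507466]), np.float64(0.0036790382132729127))
blue 0.006
tape 0.065
grey 0.016
driver 0.002
pink 0.03
carton 0.0
mugclean 0.002
```

View pics/b14.png

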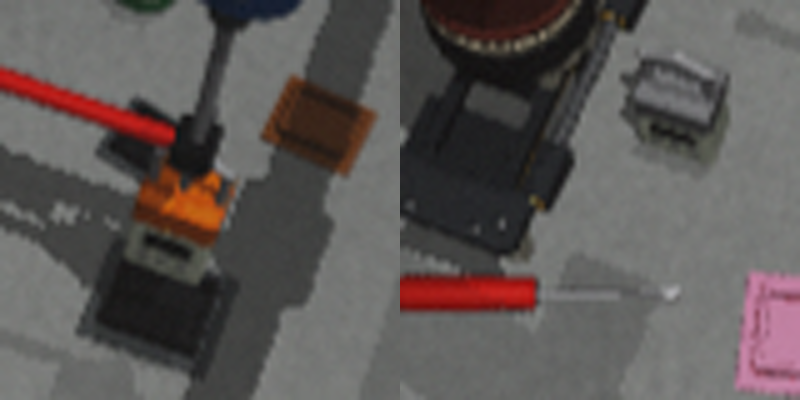

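Logger hangs still, hook at the top (handle height 0.325 m), and the bystanders are unmoved (the small differences are shadows). I'm handing in.

```bash
python3 -c "
from station import workorder; print(workorder.hand_in())"
```

```text
the job is handed in; nothing more can be done
None
```

The orange-banded logger is hanging from the hook, clear of the tray, and the job was handed in after about 22 s.

I pinched the logger by its bail, stood it upright in the large black tray with its bail across the rail, and let go. Then I gripped the red handle, pulled the hook down about 140 mm and slid it through the bail. I held the handle all the way up, moving at no more than about 6 cm/s, and only opened the gripper once the hook was against its top stop.

**Last checks:**
- **Hook height:** two-view measurement put the handle at 0.325 m, which is its fully-up height. The two rays missed each other by 3.7 mm, so that figure is rough, but the upward pull disappeared at the stop, which agrees.
- **Logger:** it hangs clear of the tray and stayed still between two pictures about half a second apart.
- **Bystanders:** most areas matched the first scene picture closely. The tape and pink tray areas differed a little (6.5% and 3% of pixels), which I put down to shadows.
- **Robot:** the wrist force was near zero with the gripper well away from everything. The largest wrist force I saw in the readings was about 13 N.

No check failed.

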